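Park and chock a bench roller

ROBOT

A 6-joint arm with a two-finger parallel gripper is mounted at the origin on the work surface. World frame = base frame: x ahead of the robot, y to its left, z up, the work surface at z = 0. Lengths are in m, angles in rad, forces in N, time in s.
With the tool pointing down it reaches from about 0.325 to 0.775 m from the base axis. Payload 5.5 kg.
Tool frame: the origin (TCP) lies at the very end of the fingers, on their centre line; the grasp point (between the pads) lies 19 mm behind it (r.grip_point_offset is the distance from the TCP to the grasp point, in m); z points along the fingers, x is the direction in which the jaws open and shut, and the axes are right-handed (so a half turn about z gives the same grasp; the last joint's range is limited). The gripper opens to 88 mm and grips with 3 to 60 N. Pads are 20 mm wide; open, the fingers measure 115 mm over their backs; the gripper's body (75 mm by 178 mm) begins 61 mm behind the grasp point.
Start: joints at [1.216, 0.091, 1.231, -0, 1.82, -0.057], TCP at [0.176, 0.574, 0.223] pointing down, gripper open.
Joint ranges: [-2.87, 2.87], [-0.86, 2.18], [0.17, 2.46], [-1.51, 4.65], [0.06, 2.69], [-2.65, 2.65]. Speed limits (rad/s): [2.57, 2.57, 3.01, 3.14, 3.14, 3.14].

INTERFACE

Orientations are given as a unit quaternion [w, x, y, z].
In Python, from rig import r, optics gives the robot as it stands.
- The arm moves only by the tool step_arm, never from a script. Its argument "increments" is a list of rows, each an object of numbers: "x", "y", "z": the shift along the tool's x, y, z in mm; "rx", "ry", "rz": the turn, a rotation vector about the tool's x, y, z in degrees; "claw": the closure in counts, from 0 (fully open) to 255 (shut). A call has 1 to 8 rows; each row shifts and turns the pose as measured when the row begins, along the tool's axes as they then stand; what a row does not reach is not made up. A row lasts 1/8 s, in which the tool goes at most 62.5 mm and 10.7 degrees, less where a joint would pass 70% of its speed; a pose out of reach is approached as far as the arm can. A call with a gripper value outside its range is refused whole. The fingers move at their own pace and stop on an object; the grip force is fixed at half the most. Time passes only in rows, so rows that do not move let the fingers close. It gives the time, the measured TCP pose, the force and the opening at its end, in the units of the state.
- r.sense(): the state, without advancing time (a new reading comes with each control period).
- optics.grab_frame(name): name is "side" or "top" or "wrist"; returns (picture, depth): 400x640x3 uint8, red, green, blue; 400x640 float32, m along the optical axis (not along the pixel's ray), 0 where there is no reading.
- optics.calibration(name): a dict with "fx", "fy", "cx", "cy" (pixels), "eye" and "orientation" of the camera in the world. Camera axes: x right, y down, z forward; pixel columns grow to the right and rows downward; lengths in m; the calibration is good to about 2 mm. The wrist camera is an equidistant fisheye: a pixel r from the principal point sees the ray r / f radians off the axis. A picture is of the moment at which its call begins: read the wrist's pose just before it. calibration takes no time and is no camera call; for the wrist camera it gives the pose at the moment of the call.
- r.hand_in(): hands the job in, once; it reports no verdict.
The state is a dict: "time_s": time; "joint_pos": joint angles; "qd": joint speeds; "joint_efforts": joint torques, N m; "ee_pos": TCP position; "ee_rot": TCP orientation; "contact_force": force on the tool from outside, world axes, zero at the start; "moment": the same for the moment, N m; "opening": opening from 0.0 (shut) to 1.0 (fully open).
Only numpy, scipy, OpenCV 4.12 (cv2) and the standard library are available. Lean on these libraries where they do the work, as an engineer would, in place of code of your own. Each camera call takes 0.05 s, during which the arm holds its last target. There are 200 camera calls.

TASK

Without picking it up, roll the galvanised bench roller along its plywood board, against the sliding stop and on until it lies squarely over the black line, and leave it there. Then pick up the metal chock, set it on the board behind the middle of the roller with its sloping nose towards it, and press it up against the roller until it is snug - a few newtons, never more than 10, so that the roller stays on its line - and let go. Leave the other things on the bench where they are.

Things in the scene. Friction and masses are not known exactly. Their poses are not given: they have to be found in the camera images.
- board: Flat plywood board fixed on the bench, 200 (x) x 420 (y) x 12 mm thick. Origin: centre of its underside, on the bench top. The roller travels along the board's +y, on its top face 12 mm above the origin. The stop stands at its +y end.
- mark (a point): Centre of the black line on the board's top face, 60 mm along the board's +y from its centre and 12 mm above the bench. The line runs right across the board (along the board's x) and shows beyond both ends of the roller. Axes as the board's.
- roller_center (a point): Centre of the loose bench roller, a galvanised cylinder 70 mm in diameter, 150 mm long, about 0.7 kg, lying on the board (centre 35 mm above it). Its x axis is the cylinder's axis; y and z turn as it rolls. It soon stops rolling when left. Starts on the board's -y half, up to 0.15 rad askew. On the line means its centre is within 6 mm of it along the board's y.
- stop_face (a point): Centre of the flat front face (towards the board's -y) of the dark steel sliding stop, 130 mm wide, 50 tall; point 25 mm above the board. It slides only along the board's +y, stays where left, and yields at about 10 N (plus some 5 N for the roller's friction on the board). It starts 12 to 37 mm short of where a roller on the line would touch it.
- chock_grip (a point): Centre of the grip block of the loose 0.22 kg metal chock: block 44 mm wide (chock's x), 40 long (y), 60 tall; this point is 30 mm above its underside. Its nose plate, 44 wide, slopes at 60 degrees down to a toe ahead (+y). The nose is adjustable, stiffly set with its toe 41 to 49 mm ahead, so it meets the roller when this point is 61 to 69 mm behind the roller's axis: feel for it.
- pot: Bystander: terracotta pot, 100 mm across, 85 mm tall; origin under its centre.
- small_pot: Bystander: small terracotta pot, 72 mm across, 60 mm tall; origin under its centre.
- bottle: Bystander: green plastic bottle, 64 mm across, 120 mm tall; origin under its centre.
- spool: Bystander: wooden twine spool, 52 mm across, 48 mm tall; origin under its centre.
- trowel: Bystander: hand tool lying on the bench, about 250 mm long.

How it is judged:
On the way, in this order (a step that is already met when the one before it is completed fails the run):
1. the roller is rolled, not slid: it turns through about a quarter turn on the board (angle between roller_center's own z axis and vertical above 1 rad).
2. the roller lies still over the line, let go, the chock not yet against it (y of roller_center in the frame of mark between -0.006 and 0.006 m and angle between the x axis of roller_center and the x axis of mark, either way round below 0.1 rad and contact force between each of the fingers, chock and roller below 0.1 N and linear speed of roller below 0.01 m/s), for 0.2 s.
3. the chock is pressed against the roller with 2 to 10 N (contact force between chock and roller between 2 and 10 N), for 0.15 s.
At the end, for the whole second after the job is handed in: Roller on the board within 6 mm of the black line and 0.1 rad of parallel to it; chock upright on the board, nose towards the roller (within 0.2 rad of square), its grip centre 55 to 71.5 mm behind the roller's axis, near the middle of the roller's length; all at rest and let go (y of roller_center in the frame of mark between -0.006 and 0.006 m and z of roller_center in the frame of mark below 0.039 m and angle between the x axis of roller_center and the x axis of mark, either way round below 0.1 rad and y of roller_center in the frame of chock_grip between 0.055 and 0.0715 m and horizontal distance between roller_center and chock_grip below 0.085 m and angle between the y axis of chock_grip and the y axis of mark, either way round below 0.2 rad and z of chock_grip in the frame of mark below 0.034 m and angle between chock_grip's own z axis and vertical below 0.1 rad and linear speed of each of roller, chock below 0.01 m/s); the robot touches nothing.
It fails at once if the roller is lifted off the board (more than 15 mm) (z of roller_center in the frame of mark above 0.05 m).
It fails at once if the chock is pressed on the roller with more than 10 N (contact force between chock and roller above 10 N).
It fails at once if a bystander is moved more than 30 mm (distance of any of pot, small_pot, bottle, spool, trowel from where it was at the start of the episode above 0.03 m).
It also fails if it takes over 72 s, if anything falls off the work surface, if the arm or the gripper's body presses on something with over 40 N, if the wrist force passes 120 N, or if a joint passes its speed limit or range.

## Working session

There is one attempt and no reset: what is moved stays moved. The work goes in short steps, Python scripts to look and compute and a tool call to move; the robot and the scene stay as the last step left them, time stands still between calls to the robot, and variables do not carry over. Pictures are saved under pics/ and viewed, about 8 in all and at most 12, crops included, and the job is handed in when it is done.

Besides the shell and the picture viewer there is one more tool, called after ">>>" as name(argument=value, ...), one argument or row to a line, values as JSON. step_arm: Moves the arm, as the interface text tells. Its arguments: {"type":"object","properties":{"increments":{"type":"array"}},"required":["increments"]}

```bash
ls; mkdir -p pics
python3 - <<'E'
from rig import r, optics
import cv2,numpy as np
s=r.sense(); print(s['time_s'],s['ee_pos'],s['ee_rot'],s['opening'])
for n in ("top","side"):
    p,d=optics.grab_frame(n); print(n,optics.calibration(n))
    cv2.imwrite(f"pics/{n}0.png",p[:,:,::-1]); np.savez(f"{n}0.npz",p=p,d=d)
E
```

```text
pics
0.0 [0.17594978 0.57331041 0.22153072] [ 5.29616004e-04  8.04178047e-01  5.94387713e-01 -7.96333916e-04] 0.9982820928155403
top {'fx': 504.7738604852911, 'fy': 504.7738604852911, 'cx': 328.7595758722654, 'cy': 191.15463539673058, 'eye': array([ 0.36290514, -0.16424588,  1.17710274]), 'orientation': array([-0.06479236,  0.71317749, -0.69436422,  0.07097987])}
side {'fx': 375.35921030537185, 'fy': 375.35921030537185, 'cx': 325.193224915509, 'cy': 205.72486211442364, 'eye': array([0.31907541, 0.42639221, 0.69781235]), 'orientation': array([ 0.08269275, -0.19226713,  0.89639919, -0.3907221 ])}
```

View pics/top0.png

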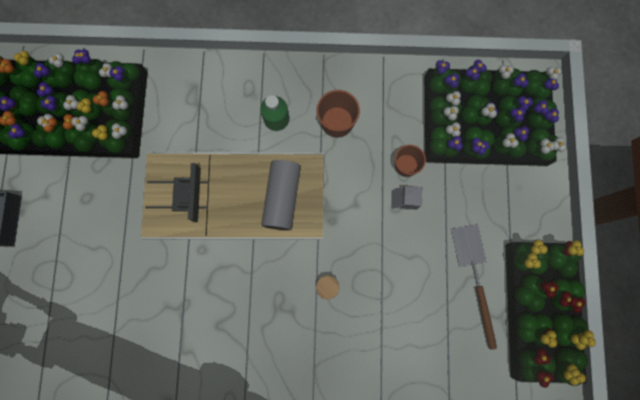

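View pics/side0.png

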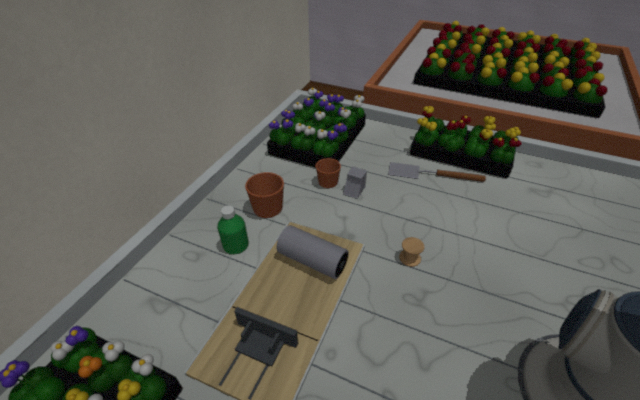

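The top view shows:
- the board, corners about (148,153) to (323,238)
- the line at column 208
- the stop at about (195,193)
- the roller at (281,195)
- the chock at (408,197), near the small pot at (409,160)

The side view agrees with this. Next I'll measure positions.

```bash
cat > h.py <<'E'
import numpy as np, cv2
from scipy.spatial.transform import Rotation as R
def rot(q): return R.from_quat([q[1],q[2],q[3],q[0]]).as_matrix()
def ray(c,uv,fish=False):
    uv=np.atleast_2d(uv).astype(float)
    a=np.c_[(uv[:,0]-c['cx'])/c['fx'],(uv[:,1]-c['cy'])/c['fy']]
    if fish:
        th=np.linalg.norm(a,axis=1,keepdims=True)
        d=np.c_[a/np.maximum(th,1e-9)*np.sin(th),np.cos(th)]
    else: d=np.c_[a,np.ones(len(a))]
    return d@rot(c['orientation']).T
def onz(c,uv,z,fish=False):
    d=ray(c,uv,fish); e=np.array(c['eye']); return e+d*((z-e[2])/d[:,2])[:,None]
def cloud(c,d,fish=False):
    v,u=np.nonzero(d>0); w=ray(c,np.c_[u,v],fish)
    f=w@rot(c['orientation'])[:,2]
    P=np.full(d.shape+(3,),np.nan); P[v,u]=np.array(c['eye'])+w/f[:,None]*d[v,u][:,None]
    return P
E
python3 - <<'E'
from h import *
from rig import optics
c=optics.calibration('top'); f=np.load('top0.npz'); p=f['p'];d=f['d']
P=cloud(c,d); print('bench z',P[260:280,150:250,2].mean(),'board z',np.nanmedian(P[165:225,220:250,2]))
hsv=cv2.cvtColor(p,cv2.COLOR_RGB2HSV)
m=((hsv[...,0]>8)&(hsv[...,0]<30)&(hsv[...,1]>60)).astype(np.uint8); m[:150]=0;m[245:]=0;m[:,:130]=0;m[:,335:]=0
k=cv2.findContours(m,0,2)[0]; pts=np.vstack([x for x in k if cv2.contourArea(x)>50])
rc=cv2.boxPoints(cv2.minAreaRect(pts)); W=onz(c,rc,.012); print('board corners',rc.round(1).tolist(),'\n',W.round(4), np.linalg.norm(W-np.roll(W,-1,0),axis=1))
print('ctr',W.mean(0))
def comp(box,zlo,zhi,name):
    u0,v0,u1,v1=box; Q=P[v0:v1,u0:u1].reshape(-1,3); Q=Q[(Q[:,2]>zlo)&(Q[:,2]<zhi)]
    r=cv2.minAreaRect(Q[:,:2].astype(np.float32)*1000); print(name,len(Q),np.round(r[0],1),np.round(r[1],1),round(r[2],1),'zmax',Q[:,2].max().round(4),'med',np.median(Q,0).round(4))
    return Q
comp((255,150,310,240),.04,.1,'roller'); comp((255,150,310,240),.072,.1,'roller top')
comp((165,155,210,230),.03,.1,'stop');comp((165,155,210,230),.05,.1,'stoptop')
comp((385,178,430,215),.05,.1,'chock top'); comp((385,178,430,215),.006,.05,'chock low')
comp((385,140,430,178),.045,.1,'smallpot');comp((312,85,365,140),.07,.1,'pot');comp((255,85,295,135),.02,.15,'bottle');comp((310,270,345,305),.03,.1,'spool')
l=np.array([[208.5,160],[207.5,230]]);print('line rough',onz(c,l,.012).round(4))
g=cv2.cvtColor(p,cv2.COLOR_RGB2GRAY)
for v in (158,160,228,231,234): print(v,g[v,200:218])
cv2.imwrite('pics/crop.png',cv2.resize(p[130:250,360:450,::-1],None,fx=5,fy=5,interpolation=cv2.INTER_CUBIC))
E
```

```text
bench z nan board z 0.011703760611929237
board corners [[141.0, 154.0], [322.0, 154.0], [322.0, 236.0], [141.0, 236.0]] 
 [[ 0.6674  0.2766  0.012 ]
 [ 0.6797 -0.1531  0.012 ]
 [ 0.4839 -0.1586  0.012 ]
 [ 0.4727  0.2578  0.012 ]] [0.42992612 0.19588565 0.41662334 0.19554292]
ctr [0.57592159 0.05567628 0.012     ]
roller 2101 [569.3 -62. ] [ 69.8 151.1] 84.3 zmax 0.087 med [ 0.5664 -0.065   0.0765]
roller top 1409 [569.5 -63.3] [ 54.6 150.4] 84.8 zmax 0.087 med [ 0.5677 -0.0626  0.079 ]
stop 603 [572.  152.6] [130.   44.9] 1.2 zmax 0.0681 med [0.5717 0.1351 0.0589]
stoptop 387 [572.1 150.1] [130.   39.6] 1.0 zmax 0.0681 med [0.5718 0.1361 0.0613]
chock top 362 [ 575.5 -360.5] [40.4 44.6] 87.7 zmax 0.0659 med [ 0.5745 -0.3596  0.0594]
chock low 262 [ 586.9 -349.4] [68.6 57.7] 0.1 zmax 0.0494 med [ 0.5711 -0.3346  0.0243]
smallpot 293 [ 663.6 -366.8] [70.8 96. ] 18.4 zmax 0.0656 med [ 0.6741 -0.3651  0.057 ]
pot 440 [ 763.5 -186. ] [98.2 98.5] 28.4 zmax 0.0901 med [ 0.7783 -0.1884  0.083 ]
bottle 760 [764.2 -39.5] [58.8 63.3] 19.6 zmax 0.1249 med [ 0.7539 -0.0432  0.0834]
spool 436 [ 367.3 -173. ] [49.7 48.5] 1.5 zmax 0.053 med [ 0.3678 -0.173   0.0476]
line rough [[0.6573 0.1157 0.012 ]
 [0.4907 0.1062 0.012 ]]
158 [117 117 117 117 118 118 117 117 104  79  87 108 116 116 116 118 115 117]
160 [120 121 121 120 120 121 119 118 101  80 100 117 119 121 120 120 119 118]
228 [129 128 127 125 119  95  74 105 122 124 120 120 119 118 120 120 121 120]
231 [121 121 121 121 116  88  76 105 120 122 123 122 123 123 123 124 122 124]
234 [122 122 122 123 116  86  76 106 121 122 122 124 124 124 123 125 124 124]
```

View pics/crop.png

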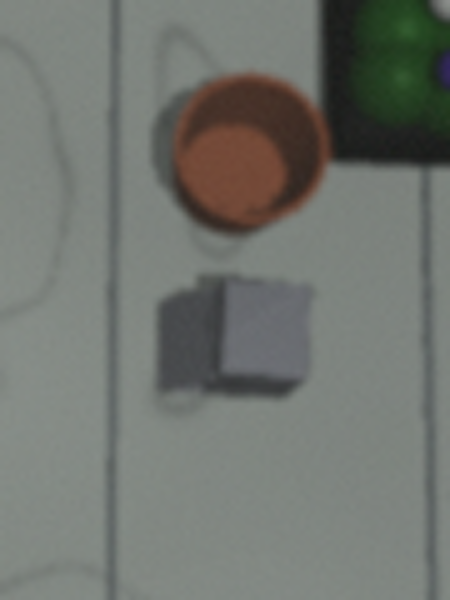

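The crop shows the chock's block top at about full-image (413,196), with its nose plate to the left, which is world +y. The small pot is clear of it by about 30 mm. Next I'll fit the board edges and the line, and work out the moves.

```bash
cat > meas.py <<'E'
from h import *
from rig import optics
def board(p,c):
    g=cv2.cvtColor(p,cv2.COLOR_RGB2GRAY).astype(float)
    L=[]
    for v in list(range(157,164))+list(range(226,236)):
        s=np.clip(112-g[v,200:216],0,None)
        if s.sum()>15: L.append([200+(s*np.arange(16)).sum()/s.sum(),v])
    L=onz(c,np.array(L),.012)
    return L
E
python3 - <<'E'
from meas import *
c=optics.calibration('top'); f=np.load('top0.npz'); p=f['p'];d=f['d']; P=cloud(c,d)
L=board(p,c); a=np.polyfit(L[:,0],L[:,1],1); print('line y=',a,'res',np.std(L[:,1]-np.polyval(a,L[:,0])))
hsv=cv2.cvtColor(p,cv2.COLOR_RGB2HSV).astype(int); wood=(hsv[...,1]>55)&(hsv[...,0]>8)&(hsv[...,0]<32)
E=[];F=[]
for u in range(160,315,5):
    w=np.nonzero(wood[140:250,u])[0]+140
    if len(w): E.append([u,w.min()-.5]);F.append([u,w.max()+.5])
for n,e in(('top',E),('bot',F)):
    W=onz(c,e,.012); q=np.polyfit(W[:,1],W[:,0],1); print(n,q,'std',np.std(W[:,0]-np.polyval(q,W[:,1])), 'x at .05',np.polyval(q,.05))
E=[]
for v in range(160,235,5):
    w=np.nonzero(wood[v,300:340])[0]+300; E.append([w.max()+.5,v])
W=onz(c,E,.012); print('-y end',np.polyfit(W[:,0],W[:,1],1),np.polyval(np.polyfit(W[:,0],W[:,1],1),.575))
# roller: ridge line
Q=P[150:240,255:310].reshape(-1,3);Q=Q[(Q[:,2]>.07)]
A=np.c_[Q[:,0],np.ones(len(Q))]; 
# per x bin, circle centre via fit z = z0 - (y-yc)^2/(2R)
X=[]
for x in np.arange(.51,.64,.015):
    S=Q[abs(Q[:,0]-x)<.008]; q=np.polyfit(S[:,1],S[:,2],2); X.append([x,-q[1]/2/q[0]])
X=np.array(X);q=np.polyfit(X[:,0],X[:,1],1);print('roller y=',q,'at mid .569',np.polyval(q,.569))
S=P[155:235,165:210].reshape(-1,3);S=S[S[:,2]>.056];print('stop top y range',np.percentile(S[:,1],[1,5,50,95]),'x',np.percentile(S[:,0],[1,99]))
S=P[140:178,385:425].reshape(-1,3);S=S[(S[:,2]>.05)&(S[:,2]<.07)];print('spot',S[:,:2].min(0),S[:,:2].max(0))
E
```

```text
line y= [0.0250846  0.09781226] res 0.00022675137927827626
top [-0.02002456  0.67487762] std 0.0008124890832274142 x at .05 0.6738763898745807
bot [-0.0268108   0.47848488] std 3.059919251785514e-17 x at .05 0.4771443349210966
-y end [ 0.0280205  -0.17335621] -0.15724442030282249
roller y= [-0.104272   -0.00267288] at mid .569 -0.06200364670640329
stop top y range [0.1298976  0.13093759 0.13668214 0.14281824] x [0.50898858 0.63600821]
spot [ 0.62510287 -0.38772309] [ 0.69468435 -0.32002186]
```

```bash
cat > plan.py <<'E'
import sys
from h import *
from rig import r
def plan(xyz,yaw_deg,n):
    """rows in tool axes to xyz with tool down, tool x at yaw_deg (world)"""
    s=r.sense(); M=rot(s['ee_rot']); p=np.array(s['ee_pos'])
    x=np.array([np.cos(np.radians(yaw_deg)),np.sin(np.radians(yaw_deg)),0]); T=np.c_[x,np.cross([0,0,-1],x),[0,0,-1]]
    w=R.from_matrix(T@M.T).as_rotvec(); dp=(np.array(xyz)-p)/n
    for i in range(n):
        Mi=R.from_rotvec(w*i/n).as_matrix()@M
        print(np.round(Mi.T@dp*1000,1), np.round(np.degrees(Mi.T@w/n),2))
    print(s['time_s'],p.round(4),'yaw',np.degrees(np.arctan2(M[1,0],M[0,0])).round(2),s['contact_force'],s['opening'])
a=[float(v) for v in sys.argv[1:]]; plan(a[:3],a[3],int(a[4]))
E
python3 plan.py .572 -.14 .20 1.4 16
```

```text
[-35.4  36.7   1.4] [0.   0.01 4.47]
[-32.4  39.4   1.4] [0.   0.01 4.47]
[-29.2  41.8   1.4] [0.   0.01 4.47]
[-25.9  43.9   1.4] [0.   0.01 4.47]
[-22.4  45.8   1.4] [0.   0.01 4.47]
[-18.7  47.4   1.4] [0.   0.01 4.47]
[-15.   48.7   1.4] [0.   0.01 4.47]
[-11.1  49.8   1.4] [0.   0.01 4.47]
[-7.2 50.5  1.4] [0.   0.01 4.47]
[-3.3 50.9  1.4] [0.   0.01 4.47]
[ 0.7 51.   1.4] [0.   0.01 4.47]
[ 4.7 50.8  1.4] [0.   0.01 4.47]
[ 8.6 50.3  1.4] [0.   0.01 4.47]
[12.5 49.4  1.4] [0.   0.01 4.47]
[16.3 48.3  1.4] [0.   0.01 4.47]
[20.1 46.9  1.4] [0.   0.01 4.47]
0.1 [0.176  0.5734 0.2216] yaw 72.94 [-0.36500639 -0.62543016  0.71635969] 1.0003448665667927
```

>>> step_arm(
  increments=[
    {"x": -35,"y": 37,"z": 1,"rz": 4.5},
    {"x": -32,"y": 39,"z": 1,"rz": 4.5},
    {"x": -29,"y": 42,"z": 1,"rz": 4.5},
    {"x": -26,"y": 44,"z": 1,"rz": 4.5},
    {"x": -22,"y": 46,"z": 1,"rz": 4.5},
    {"x": -19,"y": 47,"z": 1,"rz": 4.5},
    {"x": -15,"y": 49,"z": 1,"rz": 4.5},
    {"x": -11,"y": 50,"z": 1,"rz": 4.5},
  ],
)

```text
invalid input at $.increments[0]: expected keys x, y, z, rx, ry, rz, claw
```

>>> step_arm(
  increments=[
    {"x": -7,"y": 50,"z": 1,"rz": 4.5},
    {"x": -3,"y": 51,"z": 1,"rz": 4.5},
    {"x": 1,"y": 51,"z": 1,"rz": 4.5},
    {"x": 5,"y": 51,"z": 1,"rz": 4.5},
    {"x": 9,"y": 50,"z": 1,"rz": 4.5},
    {"x": 12,"y": 49,"z": 1,"rz": 4.5},
    {"x": 16,"y": 48,"z": 1,"rz": 4.5},
    {"x": 20,"y": 47,"z": 1,"rz": 4.5},
  ],
)

```text
invalid input at $.increments[0]: expected keys x, y, z, rx, ry, rz, claw
```

```bash
python3 plan.py .572 -.14 .032 1.4 4
```

```text
[-141.4  147.    47.6] [1.000e-02 2.000e-02 1.789e+01]
[-89.4 183.3  47.5] [1.000e-02 2.000e-02 1.789e+01]
[-28.8 201.9  47.5] [1.000e-02 2.000e-02 1.789e+01]
[ 34.6 201.   47.4] [1.000e-02 2.000e-02 1.789e+01]
0.1 [0.176  0.5734 0.2216] yaw 72.94 [-0.36500639 -0.62543016  0.71635969] 1.0003448665667927
```

All seven keys are needed in every row.

>>> step_arm(
  increments=[
    {"x": -35,"y": 37,"z": 1,"rx": 0,"ry": 0,"rz": 4.5,"claw": 0},
    {"x": -32,"y": 39,"z": 1,"rx": 0,"ry": 0,"rz": 4.5,"claw": 0},
    {"x": -29,"y": 42,"z": 1,"rx": 0,"ry": 0,"rz": 4.5,"claw": 0},
    {"x": -26,"y": 44,"z": 1,"rx": 0,"ry": 0,"rz": 4.5,"claw": 0},
    {"x": -22,"y": 46,"z": 1,"rx": 0,"ry": 0,"rz": 4.5,"claw": 0},
    {"x": -19,"y": 47,"z": 1,"rx": 0,"ry": 0,"rz": 4.5,"claw": 0},
    {"x": -15,"y": 49,"z": 1,"rx": 0,"ry": 0,"rz": 4.5,"claw": 0},
    {"x": -11,"y": 50,"z": 1,"rx": 0,"ry": 0,"rz": 4.5,"claw": 0},
  ],
)

```text
time_s: 1.1
ee_pos: [0.3741, 0.2063, 0.209]
ee_rot: [0.003, 0.951, 0.31, -0.003]
contact_force: [1.0, 0.4, -0.3]
opening: 1.0
```

>>> step_arm(
  increments=[
    {"x": -7,"y": 50,"z": 1,"rx": 0,"ry": 0,"rz": 4.5,"claw": 0},
    {"x": -3,"y": 51,"z": 1,"rx": 0,"ry": 0,"rz": 4.5,"claw": 0},
    {"x": 1,"y": 51,"z": 1,"rx": 0,"ry": 0,"rz": 4.5,"claw": 0},
    {"x": 5,"y": 51,"z": 1,"rx": 0,"ry": 0,"rz": 4.5,"claw": 0},
    {"x": 9,"y": 50,"z": 1,"rx": 0,"ry": 0,"rz": 4.5,"claw": 0},
    {"x": 12,"y": 49,"z": 1,"rx": 0,"ry": 0,"rz": 4.5,"claw": 0},
    {"x": 16,"y": 48,"z": 1,"rx": 0,"ry": 0,"rz": 4.5,"claw": 0},
    {"x": 20,"y": 47,"z": 1,"rx": 0,"ry": 0,"rz": 4.5,"claw": 0},
  ],
)

```text
time_s: 2.1
ee_pos: [0.5648, -0.1678, 0.1995]
ee_rot: [0.003, 1.0, -0.01, -0.004]
contact_force: [0.3, -0.2, 1.2]
opening: 1.003
```

```bash
python3 plan.py .572 -.14 .032 1.4 4
```

```text
[ 2.  -7.3 41.8] [ 0.1   0.1  -0.62]
[ 2.  -7.2 41.8] [ 0.1   0.1  -0.62]
[ 2.  -7.1 41.8] [ 0.1   0.1  -0.62]
[ 2.  -7.  41.9] [ 0.1   0.1  -0.62]
2.1 [ 0.5648 -0.1678  0.1995] yaw -1.1 [ 0.33774065 -0.21122759  1.21140141] 1.0033349805391727
```

>>> step_arm(
  increments=[
    {"x": 2,"y": -7,"z": 42,"rx": 0.1,"ry": 0.1,"rz": -0.6,"claw": 0},
    {"x": 2,"y": -7,"z": 42,"rx": 0.1,"ry": 0.1,"rz": -0.6,"claw": 0},
    {"x": 2,"y": -7,"z": 42,"rx": 0.1,"ry": 0.1,"rz": -0.6,"claw": 0},
    {"x": 2,"y": -7,"z": 40,"rx": 0.1,"ry": 0.1,"rz": -0.6,"claw": 0},
    {"x": 0,"y": 0,"z": 0,"rx": 0,"ry": 0,"rz": 0,"claw": 0},
    {"x": 0,"y": -7,"z": 0,"rx": 0,"ry": 0,"rz": 0,"claw": 0},
  ],
)

```text
time_s: 2.85
ee_pos: [0.572, -0.138, 0.0264]
ee_rot: [-0.0, 1.0, 0.008, -0.002]
contact_force: [-0.1, 0.2, 0.9]
opening: 1.0
```

>>> step_arm(
  increments=[
    {"x": 0,"y": -7,"z": 0,"rx": 0,"ry": 0,"rz": 0,"claw": 0},
    {"x": 0,"y": -7,"z": 0,"rx": 0,"ry": 0,"rz": 0,"claw": 0},
    {"x": 0,"y": -7,"z": 0,"rx": 0,"ry": 0,"rz": 0,"claw": 0},
    {"x": 0,"y": -7,"z": 0,"rx": 0,"ry": 0,"rz": 0,"claw": 0},
    {"x": 0,"y": -7,"z": 0,"rx": 0,"ry": 0,"rz": 0,"claw": 0},
    {"x": 0,"y": -7,"z": 0,"rx": 0,"ry": 0,"rz": 0,"claw": 0},
  ],
)

```text
time_s: 3.6
ee_pos: [0.5744, -0.0939, 0.0329]
ee_rot: [0.001, 1.0, 0.008, 0.003]
contact_force: [0.4, -0.6, -0.3]
opening: 1.002
```

```bash
python3 plan.py .572 .06 .032 1.4 16 | tail -3
python3 - <<'E'
from meas import *
c=optics.calibration('top'); p,d=optics.grab_frame('top');cv2.imwrite('pics/t1.png',p[120:260,120:360,::-1].repeat(3,0).repeat(3,1))
E
```

```text
[ 0.1 -9.6  0.1] [ 0.01 -0.02 -0.03]
[ 0.1 -9.6  0.1] [ 0.01 -0.02 -0.03]
3.6 [ 0.5744 -0.0939  0.0329] yaw 0.87 [ 0.41810765 -0.62845608 -0.34269927] 1.001830370423178
```

View pics/t1.png

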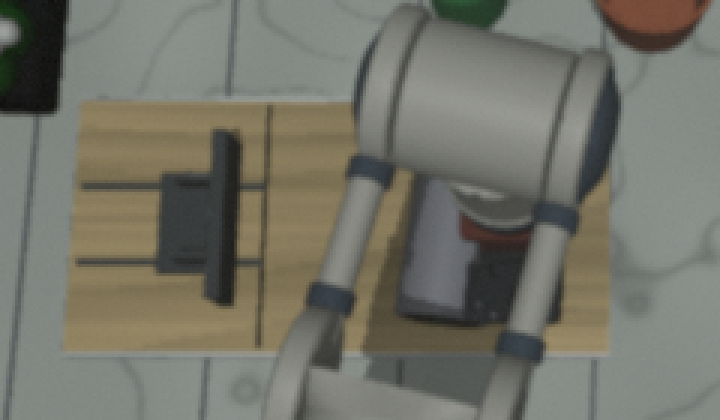

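The arm hides part of the roller, but the fingers are behind it (full-image column 275–290). The stop is untouched, with its face at about column 200. I'll keep rolling, stopping just before the stop.

>>> step_arm(
  increments=[
    {"x": 0,"y": -8,"z": 0,"rx": 0,"ry": 0,"rz": -0.3,"claw": 0},
    {"x": 0,"y": -8,"z": 0,"rx": 0,"ry": 0,"rz": -0.2,"claw": 0},
    {"x": 0,"y": -8,"z": 0,"rx": 0,"ry": 0,"rz": 0,"claw": 0},
    {"x": 0,"y": -8,"z": 0,"rx": 0,"ry": 0,"rz": 0,"claw": 0},
    {"x": 0,"y": -8,"z": 0,"rx": 0,"ry": 0,"rz": 0,"claw": 0},
    {"x": 0,"y": -8,"z": 0,"rx": 0,"ry": 0,"rz": 0,"claw": 0},
    {"x": 0,"y": -8,"z": 0,"rx": 0,"ry": 0,"rz": 0,"claw": 0},
    {"x": 0,"y": -8,"z": 0,"rx": 0,"ry": 0,"rz": 0,"claw": 0},
  ],
)

```text
time_s: 4.65
ee_pos: [0.5725, -0.0245, 0.0323]
ee_rot: [0.0, 1.0, 0.012, 0.002]
contact_force: [0.5, -1.3, 0.3]
opening: 0.998
```

>>> step_arm(
  increments=[
    {"x": 0,"y": -8,"z": 0,"rx": 0,"ry": 0,"rz": 0,"claw": 0},
    {"x": 0,"y": -8,"z": 0,"rx": 0,"ry": 0,"rz": 0,"claw": 0},
    {"x": 0,"y": -8,"z": 0,"rx": 0,"ry": 0,"rz": 0,"claw": 0},
    {"x": 0,"y": -8,"z": 0,"rx": 0,"ry": 0,"rz": 0,"claw": 0},
    {"x": 0,"y": -8,"z": 0,"rx": 0,"ry": 0,"rz": 0,"claw": 0},
    {"x": 0,"y": -8,"z": 0,"rx": 0,"ry": 0,"rz": 0,"claw": 0},
    {"x": 0,"y": -8,"z": 0,"rx": 0,"ry": 0,"rz": 0,"claw": 0},
  ],
)

```text
time_s: 5.52
ee_pos: [0.571, 0.0355, 0.0322]
ee_rot: [0.0, 1.0, 0.012, 0.002]
contact_force: [0.2, -0.6, 0.4]
opening: 1.0
```

```bash
python3 plan.py .5735 .06 .033 1.4 1
python3 - <<'E'
from meas import *
for n in('top','side'):
    p,d=optics.grab_frame(n); np.savez(n+'2.npz',p=p,d=d)
    if n=='top': a=p[120:260,120:320,::-1].repeat(3,0).repeat(3,1)
    else: cv2.imwrite('pics/t2s.png',p[160:400,150:400,::-1].repeat(2,0).repeat(2,1))
cv2.imwrite('pics/t2.png',a)
E
```

```text
[  3.2 -24.4  -0.8] [ 0.06 -0.24  0.03]
5.525 [0.571  0.0355 0.0322] yaw 1.43 [ 0.16580585 -0.62457406  0.41268223] 0.9996606277639621
```

View pics/t2s.png

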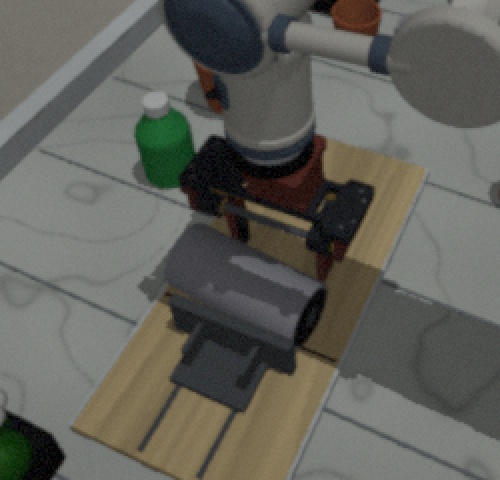

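In the side view the roller lies against the stop. The fingers are slightly behind it, in line with its middle. I'll fit the roller axis to the side depth and cross-check that against the start frame, where the top view gave y=-0.062.

```bash
cat > roll.py <<'E'
from meas import *
from scipy.optimize import least_squares
def roller(n,p,d,y0,x0=.572):
    c=optics.calibration(n); P=cloud(c,d).reshape(-1,3)
    S=P[np.isfinite(P[:,0])]
    S=S[(abs(S[:,0]-x0)<.065)&(abs(S[:,1]-y0)<.06)&(S[:,2]>.055)]
    f=lambda q,S: np.hypot(S[:,1]-q[0]-q[1]*(S[:,0]-x0),S[:,2]-.047-q[2])-.035
    q=np.array([y0,0.03,0]); S0=S
    for t in(.02,.01,.006,.004):
        S=S0[abs(f(q,S0))<t]
        if len(S)<30: print('few',len(S)); break
        q=least_squares(f,q,args=(S,),loss='soft_l1',f_scale=.001).x
    print(n,'yc %.4f slope %.3f dz %.4f'%tuple(q),len(S),'rms %.4f'%f(q,S).std()); return q
E
python3 - <<'E'
from roll import *
for n,i,y in(('top',0,-.062),('side',0,-.062),('top',2,.09),('side',2,.09)):
    z=np.load(f'{n}{i}.npz'); roller(n,z['p'],z['d'],y)
# line in side view: dark pixels on board beyond the roller ends
z=np.load('side0.npz'); c=optics.calibration('side'); g=cv2.cvtColor(z['p'],cv2.COLOR_RGB2GRAY)
W=onz(c,np.stack(np.meshgrid(np.arange(640),np.arange(400)),-1).reshape(-1,2),.012)
for x0 in(.49,.495,.655,.66):
    k=(abs(W[:,0]-x0)<.004)&(abs(W[:,1]-.112)<.02); y=W[k,1]; v=g.reshape(-1)[k].astype(float); w=np.clip(np.median(v)-15-v,0,None)
    print('side line x',x0,(w*y).sum()/w.sum(), 'top pred',.0978+.0251*x0)
E
```

```text
top yc -0.0622 slope -0.101 dz -0.0004 1662 rms 0.0015
side yc -0.0646 slope -0.102 dz 0.0001 1453 rms 0.0011
top yc 0.1029 slope 0.147 dz -0.0009 447 rms 0.0022
side yc 0.0879 slope -0.086 dz 0.0001 2040 rms 0.0011
side line x 0.49 0.10826998018870261 top pred 0.110099
side line x 0.495 0.10838696808413603 top pred 0.1102245
side line x 0.655 0.11935165156593236 top pred 0.1142405
side line x 0.66 0.11639714397124003 top pred 0.114366
```

>>> step_arm(
  increments=[
    {"x": 1,"y": -4,"z": 0,"rx": 0,"ry": 0,"rz": 0,"claw": 0},
    {"x": 1,"y": -4,"z": 0,"rx": 0,"ry": 0,"rz": 0,"claw": 0},
    {"x": 0,"y": -3,"z": 0,"rx": 0,"ry": 0,"rz": 0,"claw": 0},
    {"x": 0,"y": -3,"z": 0,"rx": 0,"ry": 0,"rz": 0,"claw": 0},
    {"x": 0,"y": -3,"z": 0,"rx": 0,"ry": 0,"rz": 0,"claw": 0},
    {"x": 0,"y": -3,"z": 0,"rx": 0,"ry": 0,"rz": 0,"claw": 0},
    {"x": 0,"y": -3,"z": 0,"rx": 0,"ry": 0,"rz": 0,"claw": 0},
  ],
)

```text
time_s: 6.5
ee_pos: [0.5753, 0.0487, 0.035]
ee_rot: [0.01, 1.0, 0.011, 0.005]
contact_force: [0.3, -13.9, 4.2]
opening: 0.997
```

```bash
python3 plan.py .5735 .06 .033 1.4 1
cat > m.py <<'E'
from roll import *
p,d=optics.grab_frame('side'); np.savez('side3.npz',p=p,d=d); q=roller('side',p,d,.095)
E
python3 m.py
```

```text
[ -1.5 -11.3   1.7] [ 1.2  -0.59 -0.17]
6.5 [0.5753 0.0487 0.035 ] yaw 1.24 [  0.3188061  -13.92929783   4.1877386 ] 0.9973782773827047
side yc 0.0945 slope 0.024 dz 0.0001 2074 rms 0.0011
```

>>> step_arm(
  increments=[
    {"x": 0,"y": -5,"z": 1,"rx": 0.5,"ry": 0,"rz": 0,"claw": 0},
    {"x": 0,"y": -5,"z": 1,"rx": 0.5,"ry": 0,"rz": 0,"claw": 0},
    {"x": 0,"y": -5,"z": 0,"rx": 0.3,"ry": 0,"rz": 0,"claw": 0},
    {"x": 0,"y": -5,"z": 0,"rx": 0.3,"ry": 0,"rz": 0,"claw": 0},
  ],
)

```text
time_s: 7.05
ee_pos: [0.5749, 0.0529, 0.0349]
ee_rot: [0.011, 1.0, 0.009, 0.004]
contact_force: [0.7, -14.3, 2.9]
opening: 1.001
```

```bash
python3 plan.py .5735 .06 .033 1.4 1; python3 m.py
```

```text
[-1.3 -7.2  1.7] [ 1.27 -0.5  -0.33]
7.05 [0.5749 0.0529 0.0349] yaw 1.07 [  0.7159944  -14.33830128   2.94783831] 1.0012674859182067
side yc 0.0986 slope 0.019 dz 0.0000 2089 rms 0.0011
```

>>> step_arm(
  increments=[
    {"x": 0,"y": -7,"z": 1,"rx": 0.8,"ry": 0,"rz": -0.2,"claw": 0},
    {"x": 0,"y": -7,"z": 1,"rx": 0.8,"ry": 0,"rz": -0.2,"claw": 0},
    {"x": 0,"y": -7,"z": 0,"rx": 0.8,"ry": 0,"rz": 0,"claw": 0},
  ],
)

```text
time_s: 7.48
ee_pos: [0.575, 0.0616, 0.0347]
ee_rot: [0.001, 1.0, 0.011, 0.004]
contact_force: [0.8, -12.9, 1.3]
opening: 1.004
```

```bash
python3 plan.py .5735 .06 .033 1.4 1; python3 m.py
```

```text
[-1.5  1.6  1.7] [ 0.13 -0.49 -0.1 ]
7.475 [0.575  0.0616 0.0347] yaw 1.3 [  0.77743447 -12.91706483   1.33809053] 1.0040921912076561
side yc 0.1071 slope 0.023 dz 0.0001 2148 rms 0.0011
```

Run:
```python
from roll import *
c=optics.calibration('side')
from scipy.spatial.transform import Rotation as R
def proj(X):
    q=(X-np.array(c['eye']))@rot(c['orientation']); return np.c_[q[:,0]/q[:,2]*c['fx']+c['cx'],q[:,1]/q[:,2]*c['fy']+c['cy']].astype(np.float32)
for fn in('side0','side3'):
    g=cv2.cvtColor(np.load(fn+'.npz')['p'],cv2.COLOR_RGB2GRAY)
    xs=np.arange(.48,.672,.004); ys=np.arange(.095,.13,.001)
    G=np.stack(np.meshgrid(xs,ys),-1).reshape(-1,2); uv=proj(np.c_[G,np.full(len(G),.012)])
    I=cv2.remap(g,uv[:,0].reshape(len(ys),-1),uv[:,1].reshape(len(ys),-1),cv2.INTER_LINEAR).astype(float)
    print(fn)
    for j,x in enumerate(xs):
        v=I[:,j]; w=np.clip(np.median(v)-20-v,0,None)
        if w.sum()>20:
            m=(w*ys).sum()/w.sum(); s=np.sqrt((w*(ys-m)**2).sum()/w.sum())
            if s<.003: print('%.3f %.4f ->mid %.4f'%(x,m,m+.025*(.572-x)),end=' | ')
    print()
```

```text
side0
0.480 0.1082 ->mid 0.1105 | 0.484 0.1083 ->mid 0.1105 | 0.488 0.1082 ->mid 0.1103 | 0.492 0.1085 ->mid 0.1105 | 0.496 0.1084 ->mid 0.1103 | 0.500 0.1086 ->mid 0.1104 | 0.504 0.1088 ->mid 0.1105 | 0.544 0.1248 ->mid 0.1255 | 0.548 0.1247 ->mid 0.1253 | 0.568 0.1243 ->mid 0.1244 | 0.584 0.1259 ->mid 0.1256 | 0.588 0.1259 ->mid 0.1255 | 0.600 0.1258 ->mid 0.1251 | 0.608 0.1240 ->mid 0.1231 | 0.612 0.1271 ->mid 0.1261 | 0.624 0.1255 ->mid 0.1242 | 0.636 0.1250 ->mid 0.1234 | 0.640 0.1261 ->mid 0.1244 | 0.644 0.1266 ->mid 0.1248 | 0.652 0.1242 ->mid 0.1222 | 0.664 0.1128 ->mid 0.1105 | 0.668 0.1131 ->mid 0.1107 | 
side3
0.480 0.1083 ->mid 0.1106 | 0.488 0.1082 ->mid 0.1103 | 0.492 0.1084 ->mid 0.1104 | 0.500 0.1087 ->mid 0.1105 | 0.508 0.1084 ->mid 0.1100 | 0.524 0.0990 ->mid 0.1002 |
```

The side camera puts the line at y=0.1105 mid-board and the roller at 0.1071, so about 3 mm remains.

>>> step_arm(
  increments=[
    {"x": 0,"y": -6,"z": 1,"rx": 0.8,"ry": 0,"rz": 0,"claw": 0},
  ],
)

```text
time_s: 7.65
ee_pos: [0.575, 0.0638, 0.0345]
ee_rot: [-0.002, 1.0, 0.011, 0.004]
contact_force: [-2.4, -20.2, 9.7]
opening: 1.003
```

```bash
python3 plan.py .5735 .06 .033 1.4 1; python3 m.py
```

```text
[-1.5  3.8  1.4] [-0.27 -0.49 -0.15]
7.65 [0.575  0.0638 0.0345] yaw 1.25 [ -2.41994636 -20.24071555   9.72358754] 1.00283382460375
side yc 0.1092 slope 0.022 dz 0.0000 2156 rms 0.0011
```

Now about -1.3 mm, which is good. I'll back off straight behind, then rise.

>>> step_arm(
  increments=[
    {"x": 0,"y": 8,"z": 0,"rx": 0,"ry": 0,"rz": 0,"claw": 0},
    {"x": 0,"y": 20,"z": 0,"rx": 0,"ry": 0,"rz": 0,"claw": 0},
    {"x": 0,"y": 30,"z": -20,"rx": 0,"ry": 0,"rz": 0,"claw": 0},
    {"x": 0,"y": 50,"z": -35,"rx": 0,"ry": 0,"rz": 0,"claw": 0},
    {"x": 0,"y": 50,"z": -35,"rx": 0,"ry": 0,"rz": 0,"claw": 0},
  ],
)

```text
time_s: 8.32
ee_pos: [0.5741, -0.0947, 0.1175]
ee_rot: [-0.007, 1.0, 0.015, -0.003]
contact_force: [0.6, -0.4, -0.0]
opening: 0.999
```

```bash
python3 m.py;  python3 plan.py .5755 -.361 .13 1 6
```

```text
side yc 0.1088 slope 0.023 dz 0.0000 2151 rms 0.0011
[-1.1 43.3 -1.5] [-0.07 -0.02  0.08]
[-1.1 43.3 -1.4] [-0.07 -0.02  0.08]
[-1.  43.3 -1.4] [-0.07 -0.02  0.08]
[-1.  43.3 -1.3] [-0.07 -0.02  0.08]
[-0.9 43.3 -1.3] [-0.07 -0.02  0.08]
[-0.8 43.3 -1.2] [-0.07 -0.02  0.08]
8.375 [ 0.5757 -0.1013  0.1231] yaw 1.48 [-0.80783366 -4.17145648  3.6046909 ] 0.9990574107966753
```

>>> step_arm(
  increments=[
    {"x": -1,"y": 43,"z": -1,"rx": 0,"ry": 0,"rz": 0,"claw": 80},
    {"x": -1,"y": 43,"z": -1,"rx": 0,"ry": 0,"rz": 0,"claw": 80},
    {"x": -1,"y": 43,"z": -1,"rx": 0,"ry": 0,"rz": 0,"claw": 80},
    {"x": -1,"y": 43,"z": -1,"rx": 0,"ry": 0,"rz": 0,"claw": 80},
    {"x": -1,"y": 43,"z": -1,"rx": 0,"ry": 0,"rz": 0,"claw": 80},
    {"x": -1,"y": 43,"z": -1,"rx": 0,"ry": 0,"rz": 0,"claw": 80},
    {"x": 0,"y": 0,"z": 0,"rx": 0,"ry": 0,"rz": 0,"claw": 80},
  ],
)

```text
time_s: 9.25
ee_pos: [0.5743, -0.3688, 0.1225]
ee_rot: [-0.009, 1.0, 0.013, 0.001]
contact_force: [0.7, 0.7, 0.2]
opening: 0.688
```

```bash
python3 - <<'E'
from roll import *
from rig import r
c=optics.calibration('wrist'); p,d=optics.grab_frame('wrist'); P=cloud(c,d,True).reshape(-1,3)
print(c['eye'],c['fx'])
cv2.imwrite('pics/w1.png',p[:,:,::-1])
S=P[np.isfinite(P[:,0])]; S=S[(abs(S[:,0]-.5755)<.05)&(abs(S[:,1]+.355)<.06)]
for lo,hi in((.052,.07),(.006,.05)):
    Q=S[(S[:,2]>lo)&(S[:,2]<hi)]; print(lo,len(Q),cv2.minAreaRect(Q[:,:2].astype(np.float32)*1000) if len(Q) else '',np.median(Q,0) if len(Q) else '')
p,d=optics.grab_frame('top'); roller('top',p,d,.109)
E
python3 plan.py .5755 -.361 .016 1 4
```

```text
[ 0.57322553 -0.30062868  0.28595935] 309.70691628693146
0.052 2969 ((577.3773193359375, -363.1673583984375), (41.57194519042969, 43.94837188720703), 87.59446716308594) [ 0.57730975 -0.36118547  0.06009426]
0.006 1556 ((578.6571044921875, -333.13616943359375), (21.76272201538086, 44.97245788574219), 88.2543716430664) [ 0.57889268 -0.33451071  0.02584537]
top yc 0.1115 slope 0.022 dz -0.0006 1704 rms 0.0017
[ 0.1 -0.8 26.8] [-0.26 -0.03  0.16]
[ 0.1 -0.9 26.8] [-0.26 -0.03  0.16]
[ 0.1 -1.  26.8] [-0.26 -0.03  0.16]
[ 0.1 -1.1 26.8] [-0.26 -0.03  0.16]
9.35 [ 0.5751 -0.366   0.123 ] yaw 1.65 [-0.23447365 -0.19075003 -1.04282834] 0.6865934039957885
```

View pics/w1.png

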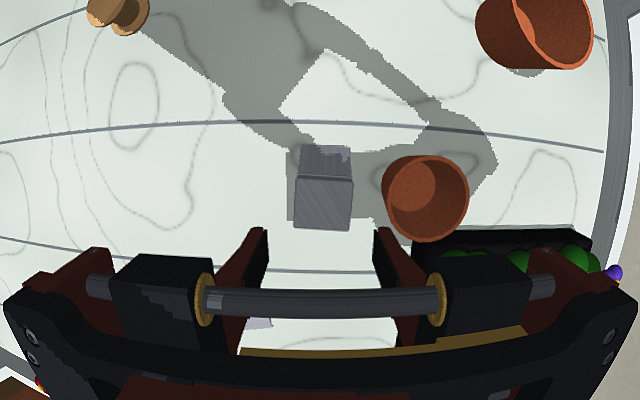

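The wrist view shows the chock at (322,190), nose away from the gripper (+y), with the small pot to its right (425,198). The chock centre is (0.577,-0.362), yaw -2.4°. The top view also puts the roller about 0.7 mm short of the line. I'll go down and grip.

```bash
python3 plan.py .577 -.362 .017 -2.4 5
```

```text
[ 0.4 -0.4 21.2] [-0.21 -0.02  0.81]
[ 0.4 -0.5 21.2] [-0.21 -0.02  0.81]
[ 0.4 -0.6 21.2] [-0.21 -0.02  0.81]
[ 0.3 -0.6 21.2] [-0.21 -0.02  0.81]
[ 0.3 -0.7 21.2] [-0.21 -0.02  0.81]
9.35 [ 0.5751 -0.366   0.123 ] yaw 1.65 [-0.23447365 -0.19075003 -1.04282834] 0.6865934039957885
```

>>> step_arm(
  increments=[
    {"x": 1,"y": -1,"z": 15,"rx": -0.3,"ry": 0,"rz": 2,"claw": 95},
    {"x": 1,"y": -1,"z": 15,"rx": -0.3,"ry": 0,"rz": 2,"claw": 95},
    {"x": 0,"y": -1,"z": 10,"rx": -0.3,"ry": 0,"rz": 0,"claw": 95},
    {"x": 0,"y": 0,"z": 0,"rx": 0,"ry": 0,"rz": 0,"claw": 95},
  ],
)

```text
time_s: 9.85
ee_pos: [0.5785, -0.3568, 0.0824]
ee_rot: [-0.002, 1.0, -0.018, 0.001]
contact_force: [0.1, 0.5, 0.5]
opening: 0.628
```

```bash
python3 plan.py .577 -.362 .017 -2.4 4
```

```text
[-0.4  1.4 16.3] [-0.07 -0.04  0.08]
[-0.4  1.4 16.3] [-0.07 -0.04  0.08]
[-0.3  1.3 16.3] [-0.07 -0.04  0.08]
[-0.3  1.3 16.4] [-0.07 -0.04  0.08]
9.85 [ 0.5785 -0.3568  0.0824] yaw -2.07 [0.12356874 0.49488181 0.48483243] 0.6277547272398497
```

>>> step_arm(
  increments=[
    {"x": 0,"y": 2,"z": 16,"rx": 0,"ry": 0,"rz": 0,"claw": 95},
    {"x": -1,"y": 2,"z": 16,"rx": 0,"ry": 0,"rz": 0,"claw": 95},
    {"x": 0,"y": 1,"z": 16,"rx": 0,"ry": 0,"rz": 0,"claw": 95},
    {"x": 0,"y": 0,"z": 15,"rx": 0,"ry": 0,"rz": 0,"claw": 95},
    {"x": 0,"y": 0,"z": 0,"rx": 0,"ry": 0,"rz": 0,"claw": 95},
  ],
)

```text
time_s: 10.48
ee_pos: [0.5772, -0.3614, 0.0148]
ee_rot: [-0.003, 1.0, -0.017, 0.001]
contact_force: [0.8, 1.5, 0.1]
opening: 0.626
```

```bash
python3 plan.py .577 -.362 .017 -2.4 1
```

```text
[-0.2  0.6 -2.2] [-0.31 -0.12  0.4 ]
10.475 [ 0.5772 -0.3614  0.0148] yaw -2.0 [0.78131532 1.45299912 0.11213344] 0.6260133239640747
```

>>> step_arm(
  increments=[
    {"x": 0,"y": 0,"z": 0,"rx": 0,"ry": 0,"rz": 0,"claw": 255},
    {"x": 0,"y": 0,"z": 0,"rx": 0,"ry": 0,"rz": 0,"claw": 255},
    {"x": 0,"y": 0,"z": 0,"rx": 0,"ry": 0,"rz": 0,"claw": 255},
    {"x": 0,"y": 0,"z": 0,"rx": 0,"ry": 0,"rz": 0,"claw": 255},
  ],
)

```text
time_s: 10.98
ee_pos: [0.5776, -0.3617, 0.0156]
ee_rot: [-0.002, 1.0, -0.017, 0.002]
contact_force: [0.7, -0.1, -2.6]
opening: 0.499
```

>>> step_arm(
  increments=[
    {"x": 0,"y": 0,"z": -10,"rx": 0,"ry": 0,"rz": 0,"claw": 255},
    {"x": 0,"y": 0,"z": -20,"rx": 0,"ry": 0,"rz": 0,"claw": 255},
    {"x": 0,"y": 0,"z": -20,"rx": 0,"ry": 0,"rz": -1,"claw": 255},
    {"x": 0,"y": 0,"z": -20,"rx": 0,"ry": 0,"rz": -1,"claw": 255},
    {"x": 0,"y": 0,"z": -10,"rx": 0,"ry": 0,"rz": -1,"claw": 255},
  ],
)

```text
time_s: 11.6
ee_pos: [0.5778, -0.3624, 0.1031]
ee_rot: [-0.002, 1.0, 0.01, 0.003]
contact_force: [-0.0, 0.1, -2.9]
opening: 0.498
```

```bash
python3 plan.py .574 .0 .09 1.4 9
```

```text
[  0.4 -40.3   1.6] [-0.02 -0.04 -0.02]
[  0.4 -40.3   1.6] [-0.02 -0.04 -0.02]
[  0.4 -40.3   1.6] [-0.02 -0.04 -0.02]
[  0.5 -40.3   1.5] [-0.02 -0.04 -0.02]
[  0.5 -40.3   1.5] [-0.02 -0.04 -0.02]
[  0.5 -40.3   1.5] [-0.02 -0.04 -0.02]
[  0.5 -40.3   1.5] [-0.02 -0.04 -0.02]
[  0.5 -40.3   1.5] [-0.02 -0.04 -0.02]
[  0.5 -40.3   1.5] [-0.02 -0.04 -0.02]
11.6 [ 0.5778 -0.3624  0.1031] yaw 1.2 [-0.02827812  0.05562074 -2.93322637] 0.49817182044062863
```

>>> step_arm(
  increments=[
    {"x": 0,"y": -40,"z": 1,"rx": 0,"ry": 0,"rz": 0,"claw": 255},
    {"x": 0,"y": -40,"z": 1,"rx": 0,"ry": 0,"rz": 0,"claw": 255},
    {"x": 0,"y": -40,"z": 1,"rx": 0,"ry": 0,"rz": 0,"claw": 255},
    {"x": 0,"y": -40,"z": 1,"rx": 0,"ry": 0,"rz": 0,"claw": 255},
    {"x": 0,"y": -40,"z": 1,"rx": 0,"ry": 0,"rz": 0,"claw": 255},
    {"x": 0,"y": -40,"z": 1,"rx": 0,"ry": 0,"rz": 0,"claw": 255},
    {"x": 0,"y": -40,"z": 1,"rx": 0,"ry": 0,"rz": 0,"claw": 255},
    {"x": 0,"y": -40,"z": 1,"rx": 0,"ry": 0,"rz": 0,"claw": 255},
  ],
)

```text
time_s: 12.6
ee_pos: [0.5711, -0.0366, 0.101]
ee_rot: [-0.0, 1.0, 0.011, 0.006]
contact_force: [-0.4, 1.5, -2.3]
opening: 0.502
```

>>> step_arm(
  increments=[
    {"x": 0,"y": -25,"z": 5,"rx": 0,"ry": 0,"rz": 0,"claw": 255},
    {"x": 0,"y": -10,"z": 15,"rx": 0,"ry": 0,"rz": 0,"claw": 255},
    {"x": 0,"y": 0,"z": 15,"rx": 0,"ry": 0,"rz": 0,"claw": 255},
    {"x": 0,"y": 0,"z": 0,"rx": 0,"ry": 0,"rz": 0,"claw": 255},
  ],
)

```text
time_s: 13.1
ee_pos: [0.5702, 0.0009, 0.0645]
ee_rot: [0.0, 1.0, 0.013, 0.006]
contact_force: [0.2, -0.9, -2.1]
opening: 0.502
```

```bash
python3 plan.py .573 .022 .032 1.4 3
python3 - <<'E'
from roll import *
p,d=optics.grab_frame('side'); roller('side',p,d,.109); cv2.imwrite('pics/s4.png',p[120:400,130:430,::-1].repeat(2,0).repeat(2,1))
E
```

```text
[ 1.  -7.  10.8] [ 0.01 -0.21  0.03]
[ 1.  -7.  10.8] [ 0.01 -0.21  0.03]
[ 1.1 -7.  10.8] [ 0.01 -0.21  0.03]
13.1 [0.5702 0.0009 0.0645] yaw 1.5 [ 0.15461833 -0.86512612 -2.13114576] 0.5016842073327029
side yc 0.1089 slope 0.022 dz 0.0000 2140 rms 0.0010
```

View pics/s4.png

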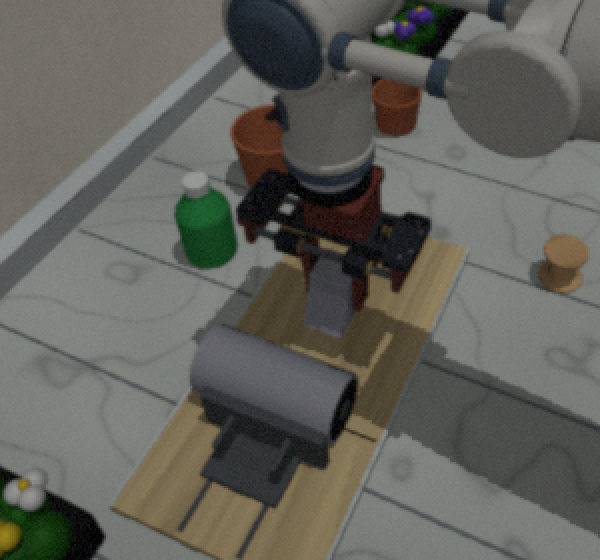

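The chock hangs straight, nose towards the roller's middle, and the roller is still on the line. I'll lower it onto the board, feeling for contact.

>>> step_arm(
  increments=[
    {"x": 1,"y": -7,"z": 11,"rx": 0,"ry": -0.2,"rz": 0,"claw": 255},
    {"x": 1,"y": -7,"z": 11,"rx": 0,"ry": -0.2,"rz": 0,"claw": 255},
    {"x": 0,"y": -5,"z": 9,"rx": 0,"ry": -0.2,"rz": 0,"claw": 255},
    {"x": 0,"y": 0,"z": 0,"rx": 0,"ry": 0,"rz": 0,"claw": 255},
    {"x": 0,"y": 0,"z": 1,"rx": 0,"ry": 0,"rz": 0,"claw": 255},
  ],
)

```text
time_s: 13.78
ee_pos: [0.5731, 0.0195, 0.0315]
ee_rot: [0.0, 1.0, 0.012, 0.001]
contact_force: [0.1, 0.4, -1.8]
opening: 0.501
```

```bash
python3 plan.py .573 .022 .028 1.4 1
```

```text
[-0.  -2.5  3.5] [ 0.05 -0.1  -0.03]
13.775 [0.5731 0.0195 0.0315] yaw 1.37 [ 0.07984995  0.35863765 -1.83961308] 0.5005622501753787
```

>>> step_arm(
  increments=[
    {"x": 0,"y": 0,"z": 2,"rx": 0,"ry": 0,"rz": 0,"claw": 255},
    {"x": 0,"y": 0,"z": 1.5,"rx": 0,"ry": 0,"rz": 0,"claw": 255},
    {"x": 0,"y": 0,"z": 1,"rx": 0,"ry": 0,"rz": 0,"claw": 255},
  ],
)

```text
time_s: 14.15
ee_pos: [0.5736, 0.0193, 0.0277]
ee_rot: [0.0, 1.0, 0.012, 0.002]
contact_force: [0.4, 0.1, -2.1]
opening: 0.5
```

>>> step_arm(
  increments=[
    {"x": 0,"y": 0,"z": 1,"rx": 0,"ry": 0,"rz": 0,"claw": 255},
  ],
)

```text
time_s: 14.28
ee_pos: [0.5736, 0.0192, 0.027]
ee_rot: [0.0, 1.0, 0.012, 0.002]
contact_force: [-1.9, 0.4, 2.7]
opening: 0.502
```

>>> step_arm(
  increments=[
    {"x": 0,"y": 0,"z": -0.7,"rx": 0,"ry": 0,"rz": 0,"claw": 255},
    {"x": 0,"y": -3,"z": 0,"rx": 0,"ry": 0,"rz": 0,"claw": 255},
    {"x": 0,"y": -3,"z": 0,"rx": 0,"ry": 0,"rz": 0,"claw": 255},
    {"x": 0,"y": -3,"z": 0,"rx": 0,"ry": 0,"rz": 0,"claw": 255},
    {"x": 0,"y": -3,"z": 0,"rx": 0,"ry": 0,"rz": 0,"claw": 255},
    {"x": 0,"y": -3,"z": 0,"rx": 0,"ry": 0,"rz": 0,"claw": 255},
    {"x": 0,"y": 0,"z": 0,"rx": 0,"ry": 0,"rz": 0,"claw": 255},
  ],
)

```text
time_s: 15.15
ee_pos: [0.5733, 0.0355, 0.0276]
ee_rot: [0.0, 1.0, 0.012, 0.002]
contact_force: [-0.8, 0.7, -1.0]
opening: 0.501
```

```bash
python3 plan.py .5735 .05 .028 1.4 1; python3 m.py
```

```text
[  0.6 -14.5  -0.4] [ 0.05 -0.2  -0.03]
15.15 [0.5733 0.0355 0.0276] yaw 1.37 [-0.78750462  0.65547402 -1.02006955] 0.5013237539820444
side yc 0.1088 slope 0.023 dz 0.0001 2149 rms 0.0011
```

>>> step_arm(
  increments=[
    {"x": 0,"y": -1,"z": 0,"rx": 0,"ry": 0,"rz": 0,"claw": 255},
    {"x": 0,"y": -1,"z": 0,"rx": 0,"ry": 0,"rz": 0,"claw": 255},
    {"x": 0,"y": -1,"z": 0,"rx": 0,"ry": 0,"rz": 0,"claw": 255},
    {"x": 0,"y": -1,"z": 0,"rx": 0,"ry": 0,"rz": 0,"claw": 255},
    {"x": 0,"y": -1,"z": 0,"rx": 0,"ry": 0,"rz": 0,"claw": 255},
  ],
)

```text
time_s: 15.82
ee_pos: [0.5732, 0.0404, 0.0276]
ee_rot: [0.0, 1.0, 0.012, 0.002]
contact_force: [0.7, -0.5, -1.8]
opening: 0.501
```

>>> step_arm(
  increments=[
    {"x": 0,"y": -1,"z": 0,"rx": 0,"ry": 0,"rz": 0,"claw": 255},
  ],
)

```text
time_s: 15.95
ee_pos: [0.5731, 0.0415, 0.0276]
ee_rot: [0.0, 1.0, 0.012, 0.002]
contact_force: [0.7, -0.6, -1.7]
opening: 0.501
```

>>> step_arm(
  increments=[
    {"x": 0,"y": -1,"z": 0,"rx": 0,"ry": 0,"rz": 0,"claw": 255},
  ],
)

```text
time_s: 16.08
ee_pos: [0.5731, 0.0426, 0.0276]
ee_rot: [0.0, 1.0, 0.012, 0.002]
contact_force: [-0.7, -0.0, -2.7]
opening: 0.496
```

>>> step_arm(
  increments=[
    {"x": 0,"y": -1,"z": 0,"rx": 0,"ry": 0,"rz": 0,"claw": 255},
  ],
)

```text
time_s: 16.2
ee_pos: [0.5731, 0.0437, 0.0276]
ee_rot: [0.0, 1.0, 0.012, 0.002]
contact_force: [0.0, -0.3, -2.2]
opening: 0.498
```

>>> step_arm(
  increments=[
    {"x": 0,"y": -0.8,"z": 0,"rx": 0,"ry": 0,"rz": 0,"claw": 255},
  ],
)

```text
time_s: 16.32
ee_pos: [0.5731, 0.0445, 0.0276]
ee_rot: [0.0, 1.0, 0.012, 0.002]
contact_force: [0.9, 0.1, -2.1]
opening: 0.503
```

>>> step_arm(
  increments=[
    {"x": 0,"y": -0.8,"z": 0,"rx": 0,"ry": 0,"rz": 0,"claw": 255},
  ],
)

```text
time_s: 16.45
ee_pos: [0.573, 0.0454, 0.0276]
ee_rot: [0.0, 1.0, 0.012, 0.002]
contact_force: [0.8, -0.0, -2.6]
opening: 0.501
```

>>> step_arm(
  increments=[
    {"x": 0,"y": -0.8,"z": 0,"rx": 0,"ry": 0,"rz": 0,"claw": 255},
  ],
)

```text
time_s: 16.58
ee_pos: [0.573, 0.0462, 0.0276]
ee_rot: [0.0, 1.0, 0.012, 0.002]
contact_force: [0.5, 0.7, -1.1]
opening: 0.501
```

>>> step_arm(
  increments=[
    {"x": 0,"y": -0.8,"z": 0,"rx": 0,"ry": 0,"rz": 0,"claw": 255},
  ],
)

```text
time_s: 16.7
ee_pos: [0.573, 0.047, 0.0276]
ee_rot: [0.001, 1.0, 0.012, 0.002]
contact_force: [0.1, 0.7, -2.9]
opening: 0.498
```

>>> step_arm(
  increments=[
    {"x": 0,"y": -0.8,"z": 0,"rx": 0,"ry": 0,"rz": 0,"claw": 255},
  ],
)

```text
time_s: 16.82
ee_pos: [0.573, 0.0472, 0.0276]
ee_rot: [0.001, 1.0, 0.011, 0.002]
contact_force: [-0.5, -3.4, -2.4]
opening: 0.499
```

>>> step_arm(
  increments=[
    {"x": 0,"y": -0.9,"z": 0,"rx": 0,"ry": 0,"rz": 0,"claw": 255},
  ],
)

```text
time_s: 16.95
ee_pos: [0.573, 0.0473, 0.0275]
ee_rot: [0.002, 1.0, 0.011, 0.002]
contact_force: [0.6, -4.1, -1.9]
opening: 0.5
```

>>> step_arm(
  increments=[
    {"x": 0,"y": -1.0,"z": 0,"rx": 0,"ry": 0,"rz": 0,"claw": 255},
  ],
)

```text
time_s: 17.08
ee_pos: [0.573, 0.0473, 0.0275]
ee_rot: [0.003, 1.0, 0.011, 0.002]
contact_force: [-0.2, -6.8, -2.8]
opening: 0.501
```

>>> step_arm(
  increments=[
    {"x": 0,"y": -1.0,"z": 0.3,"rx": 0,"ry": 0,"rz": 0,"claw": 255},
  ],
)

```text
time_s: 17.2
ee_pos: [0.573, 0.0475, 0.0273]
ee_rot: [0.004, 1.0, 0.011, 0.002]
contact_force: [-0.4, -5.2, -2.4]
opening: 0.498
```

```bash
python3 plan.py .5735 .05 .028 1.4 1; python3 m.py
```

```text
[ 0.6 -2.5 -0.8] [ 0.41 -0.19 -0.17]
17.2 [0.573  0.0475 0.0273] yaw 1.23 [-0.36062998 -5.18460804 -2.3632023 ] 0.4981470569426579
side yc 0.1094 slope 0.025 dz 0.0001 2146 rms 0.0011
```

Pressed at 4–7 N for about 0.4 s, and the roller held at about -1 mm. I'll settle the chock on the board and release.

>>> step_arm(
  increments=[
    {"x": 0,"y": -0.5,"z": 0.6,"rx": 0.3,"ry": 0,"rz": 0,"claw": 255},
    {"x": 0,"y": -0.5,"z": 0.6,"rx": 0,"ry": 0,"rz": 0,"claw": 255},
  ],
)

```text
time_s: 17.5
ee_pos: [0.5731, 0.0475, 0.0271]
ee_rot: [0.002, 1.0, 0.01, 0.002]
contact_force: [-1.9, -5.8, 1.1]
opening: 0.498
```

>>> step_arm(
  increments=[
    {"x": 0,"y": -0.6,"z": 0.3,"rx": 0,"ry": 0,"rz": 0,"claw": 255},
    {"x": 0,"y": -0.6,"z": 0.3,"rx": 0,"ry": 0,"rz": 0,"claw": 255},
  ],
)

```text
time_s: 17.75
ee_pos: [0.573, 0.0475, 0.0272]
ee_rot: [0.003, 1.0, 0.01, 0.002]
contact_force: [-1.7, -4.6, -1.0]
opening: 0.499
```

>>> step_arm(
  increments=[
    {"x": 0,"y": 0,"z": 0,"rx": 0,"ry": 0,"rz": 0,"claw": 255},
    {"x": 0,"y": 0,"z": 0,"rx": 0,"ry": 0,"rz": 0,"claw": 110},
    {"x": 0,"y": 0,"z": 0,"rx": 0,"ry": 0,"rz": 0,"claw": 90},
    {"x": 0,"y": 0,"z": 0,"rx": 0,"ry": 0,"rz": 0,"claw": 60},
    {"x": 0,"y": 0,"z": 0,"rx": 0,"ry": 0,"rz": 0,"claw": 60},
  ],
)

```text
time_s: 18.38
ee_pos: [0.5739, 0.05, 0.0282]
ee_rot: [0.0, 1.0, 0.011, 0.003]
contact_force: [0.4, 0.5, 0.8]
opening: 0.76
```

>>> step_arm(
  increments=[
    {"x": 0,"y": 0,"z": -10,"rx": 0,"ry": 0,"rz": 0,"claw": 60},
    {"x": 0,"y": 0,"z": -20,"rx": 0,"ry": 0,"rz": 0,"claw": 60},
    {"x": 0,"y": 0,"z": -30,"rx": 0,"ry": 0,"rz": 0,"claw": 60},
    {"x": 0,"y": 20,"z": -40,"rx": 0,"ry": 0,"rz": 0,"claw": 60},
    {"x": 0,"y": 60,"z": -20,"rx": 0,"ry": 0,"rz": 0,"claw": 60},
    {"x": 0,"y": 60,"z": 0,"rx": 0,"ry": 0,"rz": 0,"claw": 60},
    {"x": 0,"y": 60,"z": 0,"rx": 0,"ry": 0,"rz": 0,"claw": 60},
    {"x": 0,"y": 30,"z": 0,"rx": 0,"ry": 0,"rz": 0,"claw": 60},
  ],
)

```text
time_s: 19.38
ee_pos: [0.5806, -0.1834, 0.166]
ee_rot: [0.002, 1.0, 0.014, 0.01]
contact_force: [0.3, -1.1, -0.5]
opening: 0.764
```

Run:
```python
from roll import *
p,d=optics.grab_frame('side'); q=roller('side',p,d,.109)
p,d=optics.grab_frame('top'); t=roller('top',p,d,.1115)
cv2.imwrite('pics/t5.png',p[120:260,100:360,::-1].repeat(3,0).repeat(3,1))
P=cloud(optics.calibration('top'),d).reshape(-1,3);P=P[np.isfinite(P[:,0])]
S=P[(abs(P[:,0]-.573)<.035)&(P[:,1]>.0)&(P[:,1]<.074)&(P[:,2]>.066)&(P[:,2]<.078)]
print(len(S),cv2.minAreaRect(S[:,:2].astype(np.float32)*1000),np.median(S,0),'dist',t[0]-np.median(S[:,1]))
```

```text
side yc 0.1093 slope 0.025 dz 0.0001 2148 rms 0.0011
top yc 0.1119 slope 0.024 dz -0.0004 1696 rms 0.0017
344 ((572.2367553710938, 47.54733657836914), (43.05007553100586, 39.314430236816406), 1.4466314315795898) [0.57220135 0.04728415 0.07167767] dist 0.0646158642890945
```

View pics/t5.png

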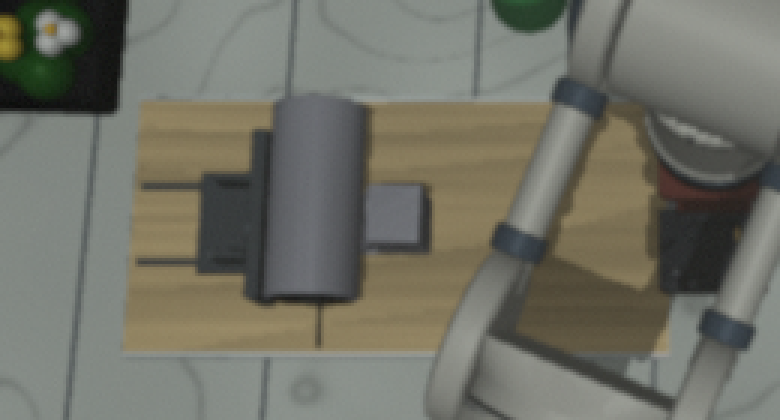

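The top view shows the roller square on the line (full-image column about 206), against the stop. The chock sits behind its middle at about (232,192), upright and clear of the arm. Measured: roller 0.3–1.2 mm short of the line, grip centre 64.6 mm behind the axis, yaw 1.4°. All of this is within tolerance.

```bash
python3 -c "
from rig import r
print(r.hand_in())"
```

```text
the job is handed in; nothing more can be done
None
```

The roller is on the black line with the chock snug behind its middle, and I handed the job in at about 19.5 s of the 72 s. `hand_in` gave no verdict, so the result below rests on my own checks.

- **Rolling:** I pushed the roller along the board with the open fingers. It squared up against the sliding stop, and I pushed it and the stop on to the line. I did not measure the turn directly. The roller travelled about 130–150 mm before it met the stop, far more than a quarter turn needs.
- **Chock:** I gripped it, set it down behind the roller and pressed it up. The wrist read 3.4–6.8 N sideways for about 0.9 s, and at most about 8 N along the sloped nose by my estimate. Then I let go.

| Last check | Measured | Limit |
|---|---|---|
| Roller from the line | 0.3 mm short (top camera), 1.2 mm short (side camera) | 6 mm |
| Roller out of parallel | under 0.01 rad | 0.1 rad |
| Chock grip centre behind the roller's axis | 64.6 mm | 55–71.5 mm |
| Chock turn | square with the line to within about 0.1° | 0.2 rad |

- **Camera disagreement:** the two cameras differ by about 2–2.5 mm in absolute position. I compared the roller with the line inside each picture, so this hardly affects the result.
- **Bystanders:** I felt no contact with any of them, but I did not re-measure their positions at the end.

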